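# Close up the slide-staining bench

## Task

Close up the staining bench: the square reagent bottle has toppled over and its orange cap has worked loose, so stand it upright in the yellow spill tray, setting it down gently rather than dropping it, and once it stands there press its cap fully home. Also swing the lid of the open black slide box shut and press it fully home, and press the raised blue lid of the glass staining dish down until it is fully seated. Leave everything else on the bench where it is.

Things in the scene. Friction and masses are not known exactly. Their poses are not given: they have to be found in the camera images.
- bottle: Loose square reagent bottle, pale blue, white label, about 0.26 kg, lying on one flat side. Body 56 x 56 x 118 mm, then a neck 34 mm in diameter and an orange cap; 150 mm over all with the cap home. Origin on its axis, 75 mm from the base; z runs along the bottle towards the cap (level now, straight up when it stands); x and y are square to its flat sides.
- bottle_base (a point): Centre of the underside of the bottle, 75 mm from the bottle's origin; same axes as the bottle.
- bottle_cap (a joint): How far the bottle's orange press-on cap (42 mm diameter, 24 mm tall) stands out from home, m: 0 = fully home, up to 0.012. It is stiff, stays where it is left, and needs about 7 N along the bottle's axis.
- bottle_cap_top (a point): Centre of the outer face of the orange cap, 150 mm from the base along the bottle's axis when home.
- tray: Fixed yellow spill tray, 100 (x) x 180 (y) x 18 mm high, wall 4 mm, floor 4 mm thick. Origin under its centre on the bench, z up. The low amber jar stands in its +y half (near y = +50 mm); its -y half is free for the bottle.
- slidebox: Fixed black slide box, base 110 (x) x 150 (y) x 36 mm high, open on top with a hinged lid. Origin under its centre on the bench; the hinge runs along y on its +x edge, the lid's free edge is at -x when shut.
- slidebox_lid (a joint): Angle of the slide box's lid, rad: 0 = shut and fully home, grows as the free edge rises; ajar at the start. Stiff hinge: it stays where it is left and takes about 5 N near its free edge.
- slidebox_lid_hinge (a point): Point on the lid's hinge axis, in the middle of its width, 36.5 mm above the bench. Lid's own axes: y along the hinge, -x towards the free edge, z out of its outer face.
- slidebox_lid_front (a point): Point on the lid's outer (top) face, mid-width, 95 mm from the hinge and 15 mm from the free edge. The lid is a slab 110 x 150 mm, 12 mm thick, lying on z = 0 to 12 mm of its own axes.
- dish: Fixed clear glass staining dish, 85 (x) x 105 (y) x 75 mm high. Origin under its centre on the bench, z up.
- dish_lid (a joint): How far the dish's blue press-fit lid stands above home, m: 0 = fully seated, up to 0.016. It is stiff, stays where it is left, and needs about 8 N downwards.
- dish_lid_top (a point): Centre of the flat top of the blue lid (89 x 109 mm, 10 mm thick); 85.5 mm above the bench when seated.
- jar: Loose amber glass jar with white lid, 56 mm diameter, 80 mm tall, standing in the tray. Leave it. Origin under its centre.
- stock_bottle: Loose upright square bottle with a white cap, 64 x 64 x 170 mm, behind. Leave it. Origin under its centre.
- spray: Loose spray bottle, 68 mm diameter, 191 mm tall, head reaching 50 mm to its -x side. Leave it. Origin under its centre.
- pump: Loose green pump bottle, 62 mm diameter, 139 mm tall. Leave it. Origin under its centre.
- closed_box: Loose second black slide box, already shut, plain block 90 (x) x 150 (y) x 36 mm with a white label. Leave it. Origin under its centre.
- rack: Loose white slide rack, 75 x 100 x 60 mm high. Leave it. Origin under its centre.
- timer: Loose white bench timer lying flat, 65 x 80 x 25 mm. Leave it. Origin under its centre.

How it is judged:
By the outcome, as a careful person would: the job done as asked, in the order asked, and still so for the second after the job is handed in, with the robot touching nothing.
It also fails if it takes over 72 s, if anything falls off the work surface, if the arm or the gripper's body presses on something with over 40 N, if the wrist force passes 120 N, or if a joint passes its speed limit or range.

## Robot

A 7-joint arm with a two-finger parallel gripper is mounted at the origin on the work surface. World frame = base frame: x ahead of the robot, y to its left, z up, the work surface at z = 0. Lengths are in mm, angles in degrees, forces in N, time in s.
With the tool pointing down it reaches from about 400 to 925 mm from the base axis. Payload 5.6 kg.
Tool frame: the origin (TCP) lies midway between the tips of the shut fingers; the grasp point (between the pads) lies 19 mm behind it (r.hold_point_z is the distance from the TCP to the grasp point, in mm); z points along the fingers, y is the line along which they close (so a half turn about z gives the same grasp; the last joint's range is limited). The gripper opens to 85 mm and grips with 20 to 120 N. Pads are 22 mm wide; open, the fingers measure 114 mm over their backs; the gripper's body (76 mm by 85 mm) begins 54 mm behind the grasp point. The pads swing forward as they close: fully open they stand 13 mm farther back than shut.
Start: joints at [71.505, 26.786, -0.665, 91.828, 0.344, 61.387, -3.226], TCP at [179.464, -624.741, 231.29] pointing down, gripper open.
Joint ranges: [-144.91, 144.91], [-17.63, 115.5], [-89.93, 88.59], [15.96, 139.68], [-74.01, 254.01], [8.47, 105.57], [-167.45, 167.45]. Speed limits (degrees/s): [147.25, 147.25, 180, 180, 180, 180, 180].

## Interface

Orientations are given as a 3x3 rotation matrix whose columns are the frame's x, y, z axes.
In Python, from bench import r gives the robot as it stands.
- The arm moves only by the tool step_arm, never from a script. Its argument "rows" is one flat list of numbers, 7 for each row, row after row: the closure, from -1 (fully open) to 1 (shut), then the shift along the tool's x, y, z in cm, then the turn, a rotation vector about the tool's x, y, z in rad. A call has 1 to 20 rows; each row is the pose to reach, as a shift and turn from the pose commanded when the call began, along the tool's axes at that moment; what a row does not reach only later rows make up. A row lasts 1/8 s, in which the tool goes at most 62.5 mm and 10.7 degrees, less where a joint would pass 70% of its speed; a pose out of reach is approached as far as the arm can. A call with a gripper value outside its range is refused whole. The fingers move at their own pace and stop on an object; the grip force is fixed at half the most. Time passes only in rows, so rows that repeat a pose let the fingers close. It gives the time, the measured TCP pose, the force, the opening and the grip force at its end, in the units of the state.
- r.get_obs(): the state, without advancing time (a new reading comes with each control period).
- r.snapshot(name): name is "side" or "top"; returns (picture, depth): 420x560x3 uint8, red, green, blue; 420x560 float32, mm along the optical axis (not along the pixel's ray), 0 where there is no reading.
- r.camera_model(name): a dict with "fx", "fy", "cx", "cy" (pixels), "rvec" (rotation vector, rad) and "tvec" (3), from world to camera coordinates, as OpenCV has them. Camera axes: x right, y down, z forward; pixel columns grow to the right and rows downward; lengths in mm; the calibration is good to about 2 mm. A picture is of the moment at which its call begins. camera_model takes no time and is no camera call.
- r.job_done(): hands the job in; it is judged then, once.
The state is a dict: "clock": time; "joint_pos": joint angles; "qvel": joint speeds; "joint_torque": joint torques, N m; "eef_pos": TCP position; "tcp_rot": TCP orientation; "ft_force": force on the tool from outside, world axes, zero at the start; "ft_torque": the same for the moment, N m; "width": finger opening in mm; "grasp_force": force on a finger pad.
Only numpy, scipy, OpenCV 4.12 (cv2) and the standard library are available. Lean on these libraries where they do the work, as an engineer would, in place of code of your own. Each camera call takes 0.05 s, during which the arm holds its last target. There are 200 camera calls.

## Working session

There is one attempt and no reset: what is moved stays moved. The work goes in short steps, Python scripts to look and compute and a tool call to move; the robot and the scene stay as the last step left them, time stands still between calls to the robot, and variables do not carry over. Pictures are saved under pics/ and viewed, at most 10 in all, crops included, and the job is handed in when it is done.

Besides the shell and the picture viewer there is one more tool, called after "Emit:" in YAML: its name, and indented under it one key for each argument. step_arm: Moves the arm, as the interface text tells. Its arguments: {"type":"object","properties":{"rows":{"type":"array","items":{"type":"number"}}},"required":["rows"]}

```bash
mkdir -p pics; ls; cat > h.py <<'E'
import numpy as np, cv2
from bench import r
def cam(n):
    m=r.camera_model(n); R,_=cv2.Rodrigues(np.array(m["rvec"],float)); return m,R,np.array(m["tvec"],float).ravel()
def cloud(n,d):
    m,R,t=cam(n); v,u=np.mgrid[:420,:560]
    p=np.stack([(u-m["cx"])/m["fx"]*d,(v-m["cy"])/m["fy"]*d,d],-1)
    w=(p-t)@R; w[d<=0]=np.nan; return w
E
python3 - <<'E'
from h import *
for n in("side","top"):
    p,d=r.snapshot(n); np.savez(f"{n}0.npz",p=p,d=d); cv2.imwrite(f"pics/{n}0.png",cv2.resize(p[:,:,::-1],(800,600)))
    m,R,t=cam(n); print(n,-R.T@t,R[2])
print(r.get_obs(), r.hold_point_z)
E
```

```text
pics
side [ 479.09935188 -744.77734389  949.35866128] [ 0.07716464  0.64085172 -0.7637766 ]
top [ 394.53753399  -20.94271067 1872.69975652] [ 0.08418675  0.00441862 -0.9964402 ]
{'clock': 0.1, 'joint_pos': array([71.50569625, 26.83138983, -0.6649832 , 91.87578515,  0.34251068,
       61.38494133, -3.22475463]), 'qvel': array([-0.02787065, -0.0975212 ,  0.00779475, -0.11831024, -0.01700774,
       -0.04782234, -0.03127047]), 'joint_torque': array([ 9.80793557e-04, -5.33520162e+01,  2.13949266e-02, -2.51966965e+01,
        1.14537563e-02,  4.27805877e-03, -3.19069818e-05]), 'eef_pos': array([ 179.30617078, -624.26502864,  230.42761272]), 'tcp_rot': array([[ 9.61129481e-01,  2.76097530e-01, -5.23153706e-04],
       [ 2.76098010e-01, -9.61128341e-01,  1.48355940e-03],
       [-9.32107687e-05, -1.57033437e-03, -9.99998763e-01]]), 'ft_force': array([-0.05744637, -0.20697524, -0.1734994 ]), 'ft_torque': array([-0.02502703,  0.03476431,  0.01532684]), 'grasp_force': 0.0, 'width': 85.79558532853356} 18.700000000000003
```

View pics/top0.png

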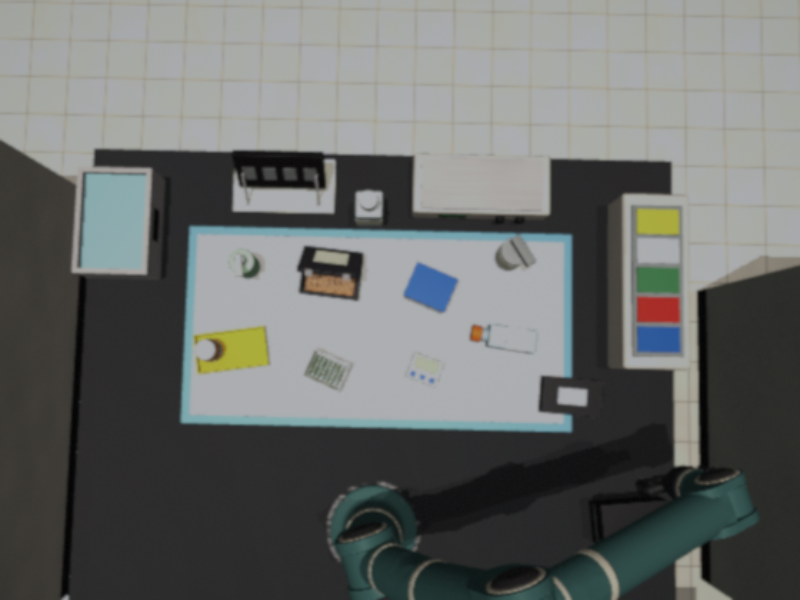

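View pics/side0.png

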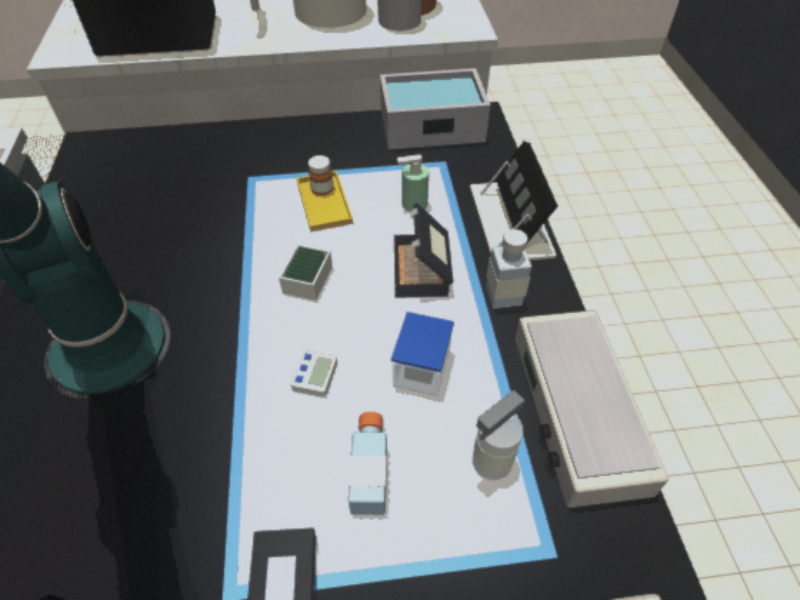

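The top view has the bottle at about (505,338) with its cap pointing left (+y), the tray at (232,350) with the jar in its left half, the open slide box at (332,273) and the blue dish lid at (431,287). The side view agrees, and also shows the slide box lid leaning back past vertical.

```bash
cat > m.py <<'E'
from h import *
import sys
def load(n):
    z=np.load(n+"0.npz"); return z["p"],z["d"],cloud(n,z["d"])
def rect(P):
    (c,s,a)=cv2.minAreaRect(P[:,:2].astype(np.float32)); b=cv2.boxPoints((c,s,a)); return np.round(c,1),np.round(s,1),round(a,1),b.round(0).tolist()
E
python3 - <<'E'
from m import *
for n in("side","top"):
    p,d,w=load(n); h=cv2.cvtColor(p,cv2.COLOR_RGB2HSV); H,S,V=[h[...,i].astype(int) for i in range(3)]
    X,Y,Z=w[...,0],w[...,1],w[...,2]
    print(n,"mat z",np.nanmedian(Z[(V>170)&(S<40)&(X>350)&(X<700)&(abs(Y)<350)]), cam(n)[0]["fx"])
    ws=(X>300)&(X<850)&(abs(Y)<520)
    for nm,m in dict(yellow=(H>20)&(H<32)&(S>150)&(V>100),blue=(H>105)&(H<125)&(S>170)&(Z>50),orange=(H<12)&(S>180)&(Y<-80)).items():
        m=m&ws&np.isfinite(Z); q=w[m]
        # largest comp
        k,l,st,_=cv2.connectedComponentsWithStats(m.astype(np.uint8)); i=1+np.argmax(st[1:,4]); q=w[l==i]
        print(nm,len(q),rect(q),np.percentile(q[:,2],[2,20,50,80,98]).round(1),np.median(q,0).round(1))
    # bottle by height in region
    m=ws&(Y<-120)&(Y>-360)&(X>400)&(X<560)&(Z>40)&(Z<75); 
    k,l,st,_=cv2.connectedComponentsWithStats(m.astype(np.uint8)); i=1+np.argmax(st[1:,4]); q=w[l==i]
    print("bottle",len(q),rect(q),np.percentile(q[:,2],[5,50,95]).round(1), q[:,:2].mean(0))
    # slidebox
    m=ws&(Y>30)&(Y<230)&(X>480)&(Z>25)
    k,l,st,_=cv2.connectedComponentsWithStats(m.astype(np.uint8)); i=1+np.argmax(st[1:,4]); q=w[l==i]
    print("sbox",len(q),rect(q),q[:,2].max())
    for a in range(20,180,10):
        s=q[(q[:,2]>a)&(q[:,2]<=a+10)]
        if len(s)>5: print(a,len(s),s.min(0).round(0),s.max(0).round(0),s.mean(0).round(0))
E
python3 - <<'E'
import cv2
a=cv2.imread('pics/side0.png');b=cv2.imread('pics/top0.png')
cv2.imwrite('pics/crop1.png',cv2.hconcat([cv2.resize(a[180:380,370:570],(400,400),interpolation=2),cv2.resize(b[230:330,290:390],(400,400),interpolation=2)]))
E
```

```text
side mat z 2.359795550156586 420.1090848154121
yellow 711 (array([435.1, 367.9]), array([ 96. , 186.7]), 8.4, [[374.0, 453.0], [401.0, 269.0], [496.0, 283.0], [469.0, 467.0]]) [ 0.9  3.7  5.7  7.9 20.7] [434.8 354.2   5.7]
blue 519 (array([ 599.3, -127.2]), array([103.3,  78.5]), 68.2, [[544.0, -161.0], [617.0, -190.0], [655.0, -94.0], [582.0, -65.0]]) [90.1 91.7 92.9 94.1 96.2] [ 614.4 -115.7   92.9]Traceback (most recent call last):
  File "<stdin>", line 10, in <module>
    return _wrapfunc(a, 'argmax', axis=axis, out=out, **kwds)
    return bound(*args, **kwds)
ValueError: attempt to get argmax of an empty sequence
```

View pics/crop1.png

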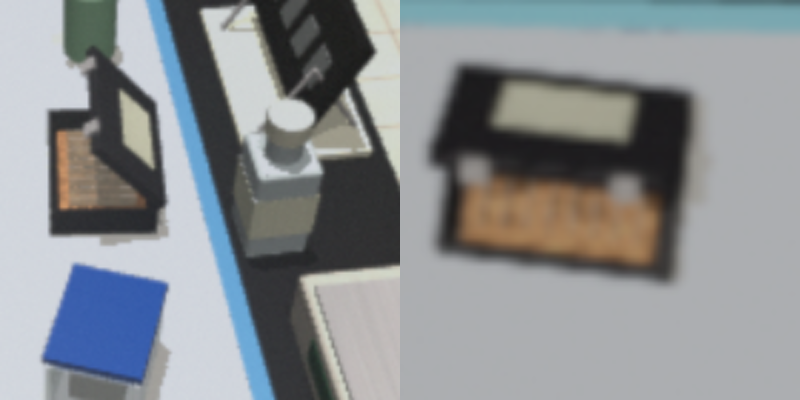

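The crops show the slide box lid about 50-60° open. Its outer face with the label (left crop about (135,130), right crop about (565,110)) faces up and toward +x, and the catches are on the free edge.

```bash
python3 - <<'E'
from m import *
def big(m):
    k,l,st,_=cv2.connectedComponentsWithStats(m.astype(np.uint8))
    return l==1+np.argmax(st[1:,4]) if k>1 else m
for n in("side","top"):
    p,d,w=load(n); h=cv2.cvtColor(p,cv2.COLOR_RGB2HSV); H,S,V=[h[...,i].astype(int) for i in range(3)]
    X,Y,Z=w[...,0],w[...,1],w[...,2]; ws=(X>300)&(X<850)&(abs(Y)<520)&np.isfinite(Z)
    mat=(V>130)&(S<40)&(X>350)&(X<700)&(abs(Y)<350)
    print("==",n,"mat z",np.nanmedian(Z[mat]),cam(n)[0]["fx"],ws.sum())
    for nm,m in dict(yellow=(H>20)&(H<32)&(S>150)&(V>100),blue=(H>105)&(H<125)&(S>150)&(Z>60),orange=(H<14)&(S>130)&(Y<-60)&(Y>-260)&(X<580),
      bottle=(Y<-120)&(Y>-360)&(X>400)&(X<560)&(Z>40)&(Z<75), bottop=(Y<-120)&(Y>-360)&(X>400)&(X<560)&(Z>48)&(Z<75)).items():
        q=w[big(m&ws)]
        if len(q)<5: print(nm,len(q)); continue
        c,s,a,b=rect(q)
        print(nm,len(q),c,s,a,b,np.percentile(q[:,2],[2,20,50,80,98]).round(1),np.median(q,0).round(1))
    q=w[big(ws&(Y>30)&(Y<230)&(X>480)&(Z>25))]
    print("sbox",len(q),rect(q),q[:,2].max())
    for a in range(20,180,10):
        s=q[(q[:,2]>a)&(q[:,2]<=a+10)]
        if len(s)>5: print(a,len(s),s.min(0).round(0),s.max(0).round(0),s.mean(0).round(0))
E
```

```text
== side mat z 2.4758190979278982 420.1090848154121 64676
yellow 711 [435.1 367.9] [ 96.  186.7] 8.4 [[374.0, 453.0], [401.0, 269.0], [496.0, 283.0], [469.0, 467.0]] [ 0.9  3.7  5.7  7.9 20.7] [434.8 354.2   5.7]
blue 1136 [ 598.  -126.6] [107.2  84.8] 68.0 [[539.0, -160.0], [617.0, -192.0], [657.0, -93.0], [579.0, -61.0]] [89.8 91.6 92.8 94.1 96.2] [ 597.4 -129.2   92.8]
orange 125 [ 490.9 -245.1] [22.7 34. ] 85.5 [[473.0, -255.0], [507.0, -258.0], [509.0, -235.0], [475.0, -232.0]] [39.  43.5 47.  49.4 51.4] [ 491.4 -246.    47. ]
bottle 1054 [ 483.3 -297.5] [133.2  56. ] 82.2 [[447.0, -360.0], [502.0, -367.0], [520.0, -235.0], [465.0, -228.0]] [41.5 53.2 56.4 57.9 60.1] [ 482.7 -310.2   56.4]
bottop 862 [ 480.3 -319.6] [88.7 56. ] 82.2 [[447.0, -360.0], [502.0, -367.0], [514.0, -279.0], [459.0, -272.0]] [53.2 55.4 56.8 58.2 60.2] [ 479.9 -319.9   56.8]
sbox 1424 (array([635.2, 120.4]), array([155.9, 117.6]), 83.1, [[567.0, 50.0], [684.0, 36.0], [703.0, 191.0], [586.0, 205.0]]) 137.0161214672423
20 166 [568.  41.  25.] [673. 199.  30.] [617. 112.  28.]
30 274 [568.  41.  30.] [675. 2
[... 1607 characters left out ...]
4486591534
20 32 [568.  41.  25.] [666. 191.  30.] [605. 106.  28.]
30 94 [567.  41.  30.] [695. 199.  40.] [594. 124.  36.]
40 56 [569.  41.  40.] [697. 196.  50.] [646. 108.  45.]
50 63 [569.  40.  50.] [695. 186.  60.] [682. 112.  55.]
60 80 [663.  47.  60.] [694. 185.  70.] [677. 115.  65.]
70 93 [655.  43.  70.] [682. 188.  80.] [668. 114.  75.]
80 81 [649.  42.  80.] [680. 190.  90.] [659. 116.  85.]
90 78 [635.  45.  90.] [661. 188. 100.] [651. 116.  95.]
100 90 [630.  45. 100.] [655. 191. 110.] [644. 120. 105.]
110 103 [604.  47. 110.] [647. 195. 120.] [633. 120. 115.]
120 169 [603.  47. 120.] [639. 194. 130.] [622. 117. 125.]
130 53 [605.  50. 130.] [630. 193. 140.] [619. 127. 133.]
```

Emit:
step_arm:
  rows: [1,53.8,-36.3,0,0,0,0,1,53.8,-36.3,0,0,0,0,1,53.8,-36.3,0,0,0,0,1,53.8,-36.3,0,0,0,0,1,53.8,-36.3,0,0,0,0,1,53.8,-36.3,0,0,0,0,1,53.8,-36.3,0,0,0,0,1,53.8,-36.3,0,0,0,0,1,53.8,-36.3,0,0,0,0,1,53.8,-36.3,0,0,0,0,1,53.8,-36.3,0,0,0,0,1,53.8,-36.3,0,0,0,0,1,53.8,-36.3,5,0,0,0,1,53.8,-36.3,10,0,0,0,1,53.8,-36.3,12.8,0,0,0,1,53.8,-36.3,12.8,0,0,0]

```text
clock: 2.1
eef_pos: [593.5, -129.1, 100.9]
tcp_rot: [[0.962, 0.274, -0.006], [0.274, -0.962, 0.0], [-0.006, -0.002, -1.0]]
ft_force: [-0.5, -0.4, -0.4]
width: 0.1
grasp_force: 0.0
```

```bash
cat >> h.py <<'E'
def st():
    o=r.get_obs(); print(o["clock"].__round__(2) if hasattr(o["clock"],"__round__") else o["clock"],np.round(o["joint_pos"],1),np.round(o["eef_pos"],1),np.round(o["ft_force"],1),"w",round(o["width"],1),"g",o["grasp_force"]); print(np.round(o["tcp_rot"],3).tolist()); 
    with open("log.txt","a") as f: f.write(repr((list(map(float,o["joint_pos"])),list(map(float,o["eef_pos"])),np.array(o["tcp_rot"]).tolist()))+"\n")
    return o
E
python3 -c "
from h import *
st()
from m import *
for n in('side','top'):
    p,d,w=load(n);X,Y,Z=w[...,0],w[...,1],w[...,2]
    m=(X>420)&(X<560)&(Y<-100)&(Y>-450)&(Z>47)&(Z<75)
    k,l,s,_=cv2.connectedComponentsWithStats(m.astype(np.uint8));q=w[l==1+np.argmax(s[1:,4])]
    print(n,rect(q),len(q))
    for y in range(-440,-200,15):
        s=q[(q[:,1]>y)&(q[:,1]<y+15)]
        if len(s)>3: print(y,len(s),s[:,0].min().round(1),s[:,0].max().round(1),s[:,2].mean().round(1))
"
```

```text
2.1 [ 19.3  32.8 -13.5 102.5  10.2  46.2 -73.4] [ 593.5 -129.1  100.9] [-0.5 -0.4 -0.4] w 0.1 g 0.0
[[0.962, 0.274, -0.006], [0.274, -0.962, 0.0], [-0.006, -0.002, -1.0]]
side (array([ 478.9, -330.2]), array([122.2,  56.2]), 82.4, [[443.0, -387.0], [499.0, -394.0], [515.0, -273.0], [459.0, -266.0]]) 1250
-395 149 445.0 500.3 54.8
-380 177 445.9 502.1 56.1
-365 172 447.0 503.6 56.9
-350 164 448.3 505.6 57.1
-335 154 451.4 507.2 57.1
-320 151 452.6 508.6 56.6
-305 139 456.0 510.3 56.3
-290 138 456.8 513.7 56.4
-275 6 460.6 484.0 55.3
top (array([ 479.5, -313.3]), array([159.5,  56.4]), 82.3, [[441.0, -389.0], [497.0, -396.0], [518.0, -238.0], [462.0, -230.0]]) 587
-395 56 445.2 498.0 57.0
-380 69 444.6 500.8 58.4
-365 67 444.8 500.9 57.9
-350 71 447.6 503.8 57.7
-335 71 450.7 507.0 58.4
-320 71 450.6 507.1 58.1
-305 65 453.6 510.0 56.3
-290 65 456.7 509.9 57.0
-275 19 460.0 495.5 52.4
-260 17 473.9 491.8 51.2
-245 16 473.6 502.0 51.3
```

Emit:
step_arm:
  rows: [1,0,0,0.6,0,0,0,1,0,0,1.0,0,0,0,1,0,0,1.3,0,0,0,1,0,0,1.5,0,0,0,1,0,0,1.7,0,0,0]

```text
clock: 2.72
eef_pos: [596.9, -127.7, 87.8]
tcp_rot: [[0.961, 0.276, 0.001], [0.276, -0.961, -0.001], [0.001, 0.001, -1.0]]
ft_force: [-2.3, -0.5, 7.3]
width: 0.2
grasp_force: 3.6
```

Emit:
step_arm:
  rows: [1,0,0,0.1,0,0,0,1,0,0,0.2,0,0,0,1,0,0,0.3,0,0,0,1,0,0,0.4,0,0,0]

```text
clock: 3.22
eef_pos: [596.9, -127.7, 85.4]
tcp_rot: [[0.961, 0.276, 0.001], [0.276, -0.961, -0.001], [0.001, 0.002, -1.0]]
ft_force: [-8.5, 0.4, 23.1]
width: 0.1
grasp_force: 11.6
```

Emit:
step_arm:
  rows: [1,0,0,-4,0,0,0,1,0,0,-8.3,0,0,0,1,11.5,-22.3,-8.3,0,0,0,1,11.5,-22.3,-8.3,0,0,0,1,11.5,-22.3,-8.3,0,0,0,1,11.5,-22.3,-8.3,0,0,0,1,11.5,-22.3,-8.3,0,0,0,1,11.5,-22.3,-8.3,0,0,0]

```text
clock: 4.22
eef_pos: [645.2, 118.6, 165.3]
tcp_rot: [[0.961, 0.277, 0.0], [0.277, -0.961, -0.001], [-0.0, 0.001, -1.0]]
ft_force: [1.3, -1.7, -0.4]
width: 0.1
grasp_force: 0.0
```

```bash
python3 - <<'E'
from h import *
st()
p,d=r.snapshot("side"); cv2.imwrite("pics/side1.png",cv2.resize(p[:,:,::-1],(800,600)))
w=cloud("side",d);h=cv2.cvtColor(p,cv2.COLOR_RGB2HSV)
m=(h[...,0]>105)&(h[...,0]<125)&(h[...,1]>150)&(w[...,2]>60)&(w[...,1]<-40)&(w[...,0]<700);print(np.median(w[m],0))
E
```

```text
4.22 [ -1.7  32.6 -16.4  93.2  10.7  55.8 -95.6] [645.2 118.6 165.3] [ 1.3 -1.7 -0.4] w 0.1 g 0.0
[[0.961, 0.277, 0.0], [0.277, -0.961, -0.001], [-0.0, 0.001, -1.0]]
[ 596.9995947  -129.79373882   86.24079684]
```

View pics/side1.png

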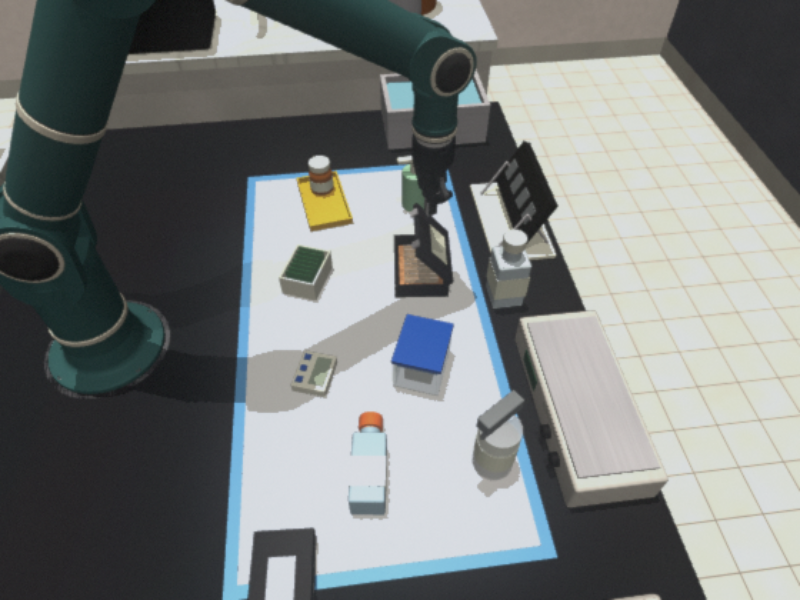

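Side view: the dish lid is down (top at 86 mm) and the shut fingers are just above the slide box lid. Now I swing it along an arc.

Emit:
step_arm:
  rows: [1,-0.4,-0.15,4.5,0,0,0,1,-0.4,-0.15,5.7,0,0,0,1,-0.9,-0.4,6.3,0,0,0,1,-1.5,-0.6,6.8,0,0,0,1,-1.9,-0.8,7.4,0,0,0,1,-2.3,-1.0,7.9,0,0,0,1,-2.7,-1.1,8.5,0,0,0,1,-3.0,-1.3,9.1,0,0,0,1,-3.4,-1.4,9.7,0,0,0,1,-3.8,-1.6,10.3,0,0,0,1,-4.2,-1.7,10.9,0,0,0,1,-4.5,-1.9,11.3,0,0,0,1,-4.7,-2.0,11.6,0,0,0]

```text
clock: 5.9
eef_pos: [594.1, 125.4, 49.0]
tcp_rot: [[0.961, 0.277, -0.001], [0.277, -0.961, 0.0], [-0.001, -0.0, -1.0]]
ft_force: [3.4, -0.5, 4.1]
width: 0.4
grasp_force: 2.2
```

Emit:
step_arm:
  rows: [1,0,0,0.1,0,0,0,1,0,0,0.2,0,0,0,1,0,0,0.3,0,0,0,1,0,0,0.4,0,0,0,1,0,0,0.4,0,0,0]

```text
clock: 6.52
eef_pos: [593.9, 125.4, 48.2]
tcp_rot: [[0.961, 0.276, -0.001], [0.276, -0.961, -0.001], [-0.001, 0.001, -1.0]]
ft_force: [-6.2, -3.7, 27.8]
width: 0.1
grasp_force: 13.6
```

Both lids are home. I lift off and go over the bottle, opening the fingers and turning to its axis.

Emit:
step_arm:
  rows: [1,0,0,-5,0,0,0,1,0,0,-10.5,0,0,0,-1,-22.2,37.3,-10.5,0,0,-1.16,-1,-22.2,37.3,-10.5,0,0,-1.16,-1,-22.2,37.3,-10.5,0,0,-1.16,-1,-22.2,37.3,-10.5,0,0,-1.16,-1,-22.2,37.3,-10.5,0,0,-1.16,-1,-22.2,37.3,-10.5,0,0,-1.16,-1,-22.2,37.3,-10.5,0,0,-1.16,-1,-22.2,37.3,-10.5,0,0,-1.16,-1,-22.2,37.3,-10.5,0,0,-1.16,-1,-22.2,37.3,-10.5,0,0,-1.16]

```text
clock: 8.02
eef_pos: [484.5, -292.0, 149.8]
tcp_rot: [[0.127, 0.992, -0.001], [0.992, -0.127, 0.002], [0.002, -0.001, -1.0]]
ft_force: [0.2, 0.2, 1.2]
width: 85.3
grasp_force: 0.0
```

```bash
cat > fk.py <<'E'
import numpy as np, itertools
from scipy.spatial.transform import Rotation as Ro
from scipy.optimize import least_squares
D=[eval(l) for l in open("log.txt")]
D.append(([71.50569625,26.83138983,-0.6649832,91.87578515,0.34251068,61.38494133,-3.22475463],[179.30617078,-624.26502864,230.42761272],[[0.96113,0.27610,-0.0005],[0.2761,-0.96113,0.00148],[-0.0001,-0.00157,-1]]))
def fk(q,s,L,o=(0,0)):
    R=Ro.from_euler("z",s[0]*q[0]+o[0],degrees=True); p=np.array([0,0,L[0]])+R.apply([L[4],0,0])
    R=R*Ro.from_euler("y",q[1],degrees=True)*Ro.from_euler("z",s[1]*q[2],degrees=True); p=p+R.apply([L[5],0,L[1]])
    R=R*Ro.from_euler("y",q[3],degrees=True)*Ro.from_euler("z",s[2]*q[4],degrees=True); p=p+R.apply([L[6],0,L[2]])
    R=R*Ro.from_euler("y",q[5],degrees=True); p=p+R.apply([L[7],0,L[3]])
    return p,R*Ro.from_euler("z",s[3]*q[6]+o[1],degrees=True)
def fit():
    best=None
    for s in itertools.product([-1,1],repeat=4):
        def f(x):
            e=[]
            for q,p,R in D:
                P,RR=fk(q,s,x[:8],x[8:10]); e+=list((P-p)/1000)+list((RR.inv()*Ro.from_matrix(R)).as_rotvec()*.3)
            return np.r_[e,1e-5*x[4:8]]
        for o2 in(0,90,180,270):
            z=least_squares(f,[300,400,400,200,0,0,0,0,0,o2])
            if best is None or z.cost<best[0]: best=(z.cost,s,z.x)
    return best
if __name__=="__main__":
    c,s,x=fit(); print(c,s,x.round(1)); np.savez("fk.npz",s=s,x=x)
    for q,p,R in D:
        P,RR=fk(q,s,x[:8],x[8:]); print((P-p).round(1),np.degrees((RR.inv()*Ro.from_matrix(R)).magnitude()).round(2))
E
python3 -c "
from h import *
st()"; python3 fk.py
```

```text
8.03 [ 49.5  27.6 -27.9 106.3  16.3  50.2   6.5] [ 484.5 -292.   149.8] [0.2 0.2 1.2] w 85.3 g 0.0
[[0.127, 0.992, -0.001], [0.992, -0.127, 0.002], [0.002, -0.001, -1.0]]
1.4746754809935265e-06 (-1, -1, -1, -1) [-1306.9   545.3   504.8 -1327.1   -14.5   -10.     43.6    -2.7    -3.
   447. ]
[0.  1.4 0.1] 0.02
[ 0.3 -0.3 -0.3] 0.0
[-0.2 -0.5  0.1] 0.01
[-0.5  0.   0.2] 0.0
```

Emit:
step_arm:
  rows: [-1,-0.9,0,0,0,-0.35,0,-1,-0.9,0,0,0,-0.35,0,-1,-0.9,0,0,0,-0.35,0,-1,-0.9,0,0,0,-0.35,0]

```text
clock: 8.52
eef_pos: [483.6, -302.4, 150.3]
tcp_rot: [[0.12, 0.992, -0.044], [0.932, -0.128, -0.339], [-0.342, -0.0, -0.94]]
ft_force: [0.4, -0.4, -0.1]
width: 85.2
grasp_force: 0.0
```

```bash
python3 -c "
from h import *
st()"; sed -i 's/1e-5\*x\[4:8\]/1e-4*x[4:8]/' fk.py; python3 fk.py
```

```text
8.53 [ 32.2  24.7 -17.6 111.8  37.7  47.9 -17.6] [ 483.6 -302.4  150.3] [ 0.4 -0.4 -0.1] w 85.2 g 0.0
[[0.12, 0.992, -0.044], [0.932, -0.128, -0.339], [-0.342, -0.0, -0.94]]
3.853943939687933e-05 (-1, -1, -1, -1) [317.4 508.8 482.4 302.3   9.8  -1.8   9.6   8.2  -2.8 447.2]
[-1.5  1.6  0.2] 0.04
[ 1.4 -0.8  0.5] 0.03
[ 4.5 -2.6 -0.1] 0.03
[-2.6  0.5 -0.1] 0.97
[ 0.9  2.3 -0.5] 0.03
```

```bash
cat > plan.py <<'E'
from fk import *
z=np.load("fk.npz"); s=z["s"]; x=z["x"]
lo=np.array([-144.91,-17.63,-89.93,15.96,-74.01,8.47,-167.45]);hi=np.array([144.91,115.5,88.59,139.68,254.01,105.57,167.45])
def FK(q): return fk(q,s,x[:8],x[8:])
def err(q,p,R):
    P,RR=FK(q); return np.r_[(P-p)/1000,(R*RR.inv()).as_rotvec()*.3]
def dls(q,p,R,it=30):   # unconstrained-ish minimal-norm tracking, clipped
    for _ in range(it):
        e=err(q,p,R)
        if np.linalg.norm(e)<1e-4: break
        J=np.array([(err(q+np.eye(7)[i]*.05,p,R)-e)/.05 for i in range(7)]).T
        q=np.clip(q-J.T@np.linalg.solve(J@J.T+1e-10*np.eye(6),e),lo+.5,hi-.5)
    return q,np.linalg.norm(err(q,p,R))
def pose(G,alpha,pitch,lean=20):  # pitch: bottle elevation 0 lying..90 upright; alpha: heading of cap when lying
    a=np.radians(alpha);h=np.array([np.cos(a),np.sin(a),0]);u=np.array([0,0,1.])
    e=np.radians(pitch);bx=np.cos(e)*h+np.sin(e)*u; bn=-np.sin(e)*h+np.cos(e)*u # bottle axis, its 'top'
    l=np.radians(lean); zt=-bn*np.cos(l)-bx*np.sin(l); xt=bx*np.cos(l)-bn*np.sin(l)
    R=Ro.from_matrix(np.c_[xt,np.cross(zt,xt),zt]); return np.array(G)+18.7*zt,R
E
cat > sim.py <<'E'
from plan import *
def run(wps,q):
    prev=wps[0]
    for w in wps[1:]:
        n=14
        for k in range(1,n+1):
            c=[np.array(prev[i],float)+(np.array(w[i],float)-np.array(prev[i],float))*k/n for i in range(3)]
            q,e=dls(q,*pose(*c))
        print(w,q.round(0),"err",round(e,4)); prev=w
    return q
q0=np.array(D[-2][0])
B=(483.7,-294.3)
print("A: yaw then stand"); run([((*B,170),82.4,0),((*B,28),82.4,0),((*B,200),82.4,0),((520,20,270),45,0),((470,250,270),-20,0),((470,270,270),-20,90),((441,323,250),8.4,90),((441,323,99),8.4,90)],q0)
print("B: direct +y"); run([((*B,170),82.4,0),((*B,28),82.4,0),((*B,200),82.4,0),((520,20,270),90,30),((441,323,250),98,90),((441,323,99),98,90)],q0)
print("C: direct, alpha 8"); run([((*B,170),82.4,0),((*B,28),82.4,0),((*B,200),82.4,0),((520,20,270),45,30),((441,323,250),8.4,90),((441,323,99),8.4,90)],q0)
E
python3 sim.py
```

```text
A: yaw then stand
((483.7, -294.3, 28), 82.4, 0) [ 25.  38. -10. 114.  50.  34. -33.] err 0.0
((483.7, -294.3, 200), 82.4, 0) [ 33.  22. -19. 111.  36.  50. -15.] err 0.0
((520, 20, 270), 45, 0) [  6.  23. -23. 100.  19.  78. -69.] err 0.0
((470, 250, 270), -20, 0) [  -9.   23.  -19.   99.   -7.   74. -135.] err 0.0
((470, 270, 270), -20, 90) [-122.   69.   86.  127.   -5.   15. -167.] err 0.0001
((441, 323, 250), 8.4, 90) [  59.  -17.  -89.  139.    9.    9. -167.] err 0.3147
((441, 323, 99), 8.4, 90) [-127.  106.   76.  139.  204.   34.  -44.] err 0.0097
B: direct +y
((483.7, -294.3, 28), 82.4, 0) [ 25.  38. -10. 114.  50.  34. -33.] err 0.0
((483.7, -294.3, 200), 82.4, 0) [ 33.  22. -19. 111.  36.  50. -15.] err 0.0
((520, 20, 270), 90, 30) [ 32.  16. -38. 109.  -0.  58.  -5.] err 0.0
((441, 323, 250), 98, 90) [ 39.  50. -63. 121. -46.  39.  35.] err 0.0
((441, 323, 99), 98, 90) [ 34.  68. -53. 119. -42.  30.  48.] err 0.0
C: direct, alpha 8
((483.7, -294.3, 28), 82.4, 0) [ 25.  38. -10. 114.  50.  34. -33.] err 0.0
((483.7, -294.3, 200), 82.4, 0) [ 33.  22. -19. 111.  36.  50. -15.] err 0.0
((520, 20, 270), 45, 30) [ 25.  11. -29. 113.  -2.  50. -48.] err 0.0
((441, 323, 250), 8.4, 90) [ 50. 115. -89. 139. -74.   9. 167.] err 0.5977
((441, 323, 99), 8.4, 90) [ 59. 115. -89. 139. -74.   9. 167.] err 0.633
```

Emit:
step_arm:
  rows: [-1,2.0,-0.1,5.2,0,0,0,-1,4.0,-0.1,10.4,0,0,0,-1,4.9,-0.1,12.7,0,0,0,-1,4.9,-0.1,13.0,0,0,0,-1,4.9,-0.1,13.0,0,0,0]

```text
clock: 9.15
eef_pos: [482.4, -303.4, 12.1]
tcp_rot: [[0.125, 0.991, -0.044], [0.931, -0.133, -0.34], [-0.343, 0.001, -0.939]]
ft_force: [0.9, -0.7, 1.1]
width: 85.7
grasp_force: 0.0
```

```bash
python3 - <<'E'
from h import *
st()
p,d=r.snapshot("side"); cv2.imwrite("pics/side2.png",cv2.resize(p[150:,150:],(800,530),interpolation=cv2.INTER_CUBIC)[:,:,::-1])
E
```

```text
9.15 [ 26.7  37.4 -10.8 114.7  50.1  35.2 -32.7] [ 482.4 -303.4   12.1] [ 0.9 -0.7  1.1] w 85.7 g 0.0
[[0.125, 0.991, -0.044], [0.931, -0.133, -0.34], [-0.343, 0.001, -0.939]]
```

View pics/side2.png

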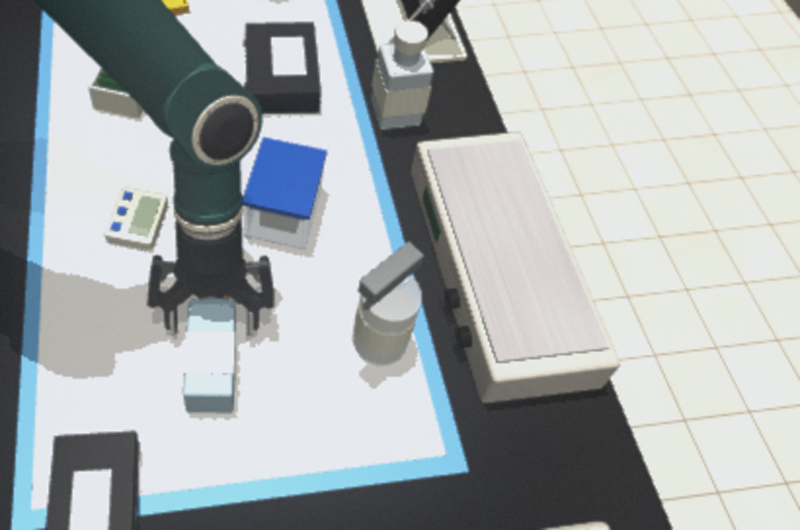

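The fingers straddle the bottle at about (210,320), the slide box is shut, and the dish lid is seated. Closing.

Emit:
step_arm:
  rows: [1,0,0,0,0,0,0,1,0,0,0,0,0,0,1,0,0,0,0,0,0,1,0,0,0,0,0,0,1,0,0,0,0,0,0,1,-0.7,0,-1.9,0,0,0,1,-1.4,0,-3.8,0,0,0]

```text
clock: 10.07
eef_pos: [481.9, -301.8, 52.2]
tcp_rot: [[0.122, 0.991, -0.045], [0.932, -0.13, -0.339], [-0.342, -0.001, -0.94]]
ft_force: [0.5, -0.3, -1.8]
width: 55.6
grasp_force: 64.1
```

```bash
python3 -c "
from h import *
st()"; python3 fk.py | head -1; sed -i 's/^print("[AC].*//' sim.py; cat >> sim.py <<'E'
# rows for the tool: relative to current commanded pose
E
python3 sim.py
```

```text
10.07 [ 28.6  33.4 -13.3 114.5  46.3  38.8 -28.1] [ 481.9 -301.8   52.2] [ 0.5 -0.3 -1.8] w 55.6 g 64.09814357757568
[[0.122, 0.991, -0.045], [0.932, -0.13, -0.339], [-0.342, -0.001, -0.94]]
7.580897189362438e-05 (-1, -1, -1, -1) [297.8 527.3 474.  313.6   5.8  -3.4  -1.5  11.5  -2.6  87.4]
B: direct +y
((483.7, -294.3, 28), 82.4, 0) [ 26.  37. -11. 115.  51.  34. -34.] err 0.0
((483.7, -294.3, 200), 82.4, 0) [ 34.  22. -20. 111.  36.  50. -16.] err 0.0
((520, 20, 270), 90, 30) [ 33.  17. -39. 108.   1.  58.  -5.] err 0.0
((441, 323, 250), 98, 90) [ 40.  51. -65. 121. -45.  37.  33.] err 0.0
((441, 323, 99), 98, 90) [ 35.  69. -56. 121. -40.  28.  46.] err 0.0
```

```bash
cat > rel.py <<'E'
from plan import *
from bench import r
o=r.get_obs(); p0=np.array(o["eef_pos"]); R0=Ro.from_matrix(o["tcp_rot"])
def rel(G,al,pi,lean=20):
    p,R=pose(G,al,pi,lean); return np.r_[R0.inv().apply(p-p0)/10,(R0.inv()*R).as_rotvec()].round(2).tolist()
def show(w):
    for a in w: print(a,rel(*a))
E
python3 - <<'E'
from rel import *
B=(483,-296)
show([((*B,200),82.4,0),((495,-190,270),85,5),((505,-90,270),87,15),((515,0,270),90,30)])
E
```

```text
((483, -296, 200), 82.4, 0) [-4.5, 0.02, -12.22, -0.0, 0.0, 0.0]
((495, -190, 270), 85, 5) [3.29, -0.15, -22.46, -0.01, 0.09, -0.04]
((505, -90, 270), 87, 15) [13.05, -0.48, -25.95, -0.02, 0.26, -0.08]
((515, 0, 270), 90, 30) [22.0, -0.71, -29.24, -0.01, 0.52, -0.13]
```

Emit:
step_arm:
  rows: [1,-2.2,0,-6.1,0,0,0,1,-4.5,0,-12.2,0,0,0,1,-0.5,0,-17.5,0,0.05,-0.02,1,3.3,-0.1,-22.4,-0.01,0.09,-0.04,1,8.2,-0.3,-24.2,-0.01,0.17,-0.06,1,13.0,-0.5,-26.0,-0.02,0.26,-0.08,1,17.5,-0.6,-27.6,-0.01,0.39,-0.1,1,22.0,-0.7,-29.2,-0.01,0.52,-0.13,1,22.0,-0.7,-29.2,-0.01,0.52,-0.13]

```text
clock: 11.2
eef_pos: [514.8, 4.2, 250.5]
tcp_rot: [[0.0, 1.0, -0.002], [0.985, 0.0, 0.171], [0.171, -0.002, -0.985]]
ft_force: [-0.4, -0.8, -2.1]
width: 55.6
grasp_force: 64.8
```

```bash
python3 - <<'E'
from h import *; st()
from rel import *
q=np.array(r.get_obs()["joint_pos"]); w0=((515,0,270),90,30)
W=[((500,100,270),93,50),((475,220,265),96,72),((441,323,250),98.4,90)]; pr=w0
for w in W:
    for k in range(1,11): q,e=dls(q,*pose(*[np.array(a,float)+(np.array(b,float)-np.array(a,float))*k/10 for a,b in zip(pr,w)]))
    pr=w; print(q.round(0),e)
show(W)
E
```

```text
11.2 [ 32.3  17.3 -36.2 107.5   0.3  58.1  -2.8] [514.8   4.2 250.5] [-0.4 -0.8 -2.1] w 55.6 g 64.78513240814209
[[0.0, 1.0, -0.002], [0.985, 0.0, 0.171], [0.171, -0.002, -0.985]]
[ 39.  20. -44. 111. -19.  56.  10.] 8.680378505394123e-08
[ 41.  31. -54. 117. -37.  50.  23.] 2.4392999036608955e-07
[ 38.  49. -63. 121. -49.  39.  37.] 1.8687006983634632e-07
((500, 100, 270), 93, 50) [10.42, -1.53, 1.48, 0.02, 0.35, -0.05]
((475, 220, 265), 96, 72) [22.76, -4.13, 3.66, 0.05, 0.73, -0.09]
((441, 323, 250), 98.4, 90) [33.01, -7.63, 6.45, 0.1, 1.05, -0.12]
```

Emit:
step_arm:
  rows: [1,3.5,-0.5,0.5,0.01,0.12,-0.02,1,7.0,-1.0,1.0,0.01,0.23,-0.03,1,10.4,-1.5,1.5,0.02,0.35,-0.05,1,14.5,-2.4,2.2,0.03,0.48,-0.06,1,18.6,-3.2,2.9,0.04,0.6,-0.08,1,22.8,-4.1,3.7,0.05,0.73,-0.09,1,26.2,-5.3,4.6,0.07,0.84,-0.1,1,29.6,-6.5,5.5,0.09,0.95,-0.11,1,33.0,-7.6,6.4,0.1,1.05,-0.12,1,33.0,-7.6,6.4,0.1,1.05,-0.12,1,33.0,-7.6,6.4,0.1,1.05,-0.12]

```text
clock: 12.58
eef_pos: [441.0, 338.2, 243.2]
tcp_rot: [[-0.049, 0.989, -0.137], [0.34, 0.145, 0.929], [0.939, -0.001, -0.343]]
ft_force: [1.0, 0.3, -1.9]
width: 55.1
grasp_force: 64.7
```

```bash
python3 - <<'E'
from h import *; st()
p,d=r.snapshot("side"); cv2.imwrite("pics/side3.png",cv2.resize(p[:315,:420],(800,600),interpolation=cv2.INTER_CUBIC)[:,:,::-1])
w=cloud("side",d); p2,d2=r.snapshot("top"); w2=cloud("top",d2)
for n,W in(("s",w),("t",w2)):
  X,Y,Z=W[...,0],W[...,1],W[...,2]
  m=(X>370)&(X<500)&(Y>230)&(Y<360)&(Z>130); q=W[m]
  for a in range(140,330,20):
    t=q[(q[:,2]>a)&(q[:,2]<a+20)]
    if len(t)>8: print(n,a,len(t),np.percentile(t,3,axis=0).round(0)[:2],np.percentile(t,97,axis=0).round(0)[:2])
E
```

```text
12.57 [ 38.7  49.7 -63.2 118.6 -47.   38.2  36. ] [441.  338.2 243.2] [ 1.   0.3 -1.9] w 55.1 g 64.73814368247986
[[-0.049, 0.989, -0.137], [0.34, 0.145, 0.929], [0.939, -0.001, -0.343]]
s 260 168 [409. 278.] [498. 342.]
s 280 92 [421. 249.] [495. 316.]
s 300 158 [426. 301.] [464. 337.]
t 160 11 [438. 292.] [471. 298.]
t 180 13 [434. 291.] [469. 297.]
t 200 16 [430. 290.] [469. 296.]
t 220 19 [427. 289.] [471. 298.]
t 240 68 [400. 264.] [493. 336.]
t 260 355 [394. 262.] [495. 344.]
t 280 367 [390. 231.] [496. 291.]
t 300 153 [424. 241.] [467. 338.]
t 320 21 [428. 302.] [455. 335.]
```

View pics/side3.png

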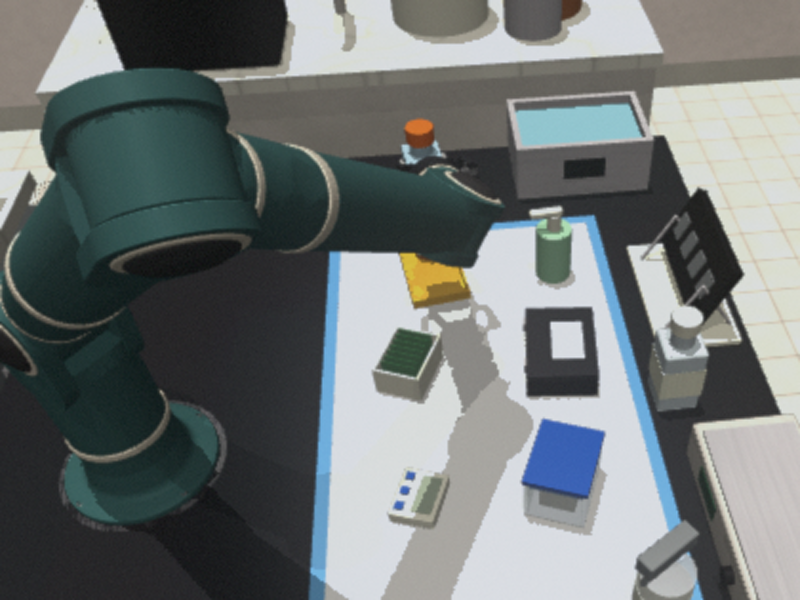

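The bottle is upright in the grasp: orange cap at (420,130), held over the tray's free half at (435,280). Lowering.

Emit:
step_arm:
  rows: [1,-4.0,-0.2,1.5,0,0,0,1,-8.0,-0.2,2.9,0,0,0,1,-11.0,-0.2,4.0,0,0,0,1,-12.6,-0.2,4.6,0,0,0,1,-13.2,-0.2,4.8,0,0,0,1,-13.2,-0.2,4.8,0,0,0]

```text
clock: 13.42
eef_pos: [438.5, 338.8, 104.1]
tcp_rot: [[-0.05, 0.989, -0.137], [0.337, 0.146, 0.93], [0.94, -0.0, -0.341]]
ft_force: [-0.2, 0.5, -2.2]
width: 55.7
grasp_force: 65.0
```

```bash
python3 - <<'E'
from h import *; st()
p,d=r.snapshot("side"); cv2.imwrite("pics/side4.png",cv2.resize(p[60:220,180:380],(750,600),interpolation=cv2.INTER_CUBIC)[:,:,::-1])
w2,d2=None,r.snapshot("top")[1]; w2=cloud("top",d2)
for W in(cloud("side",d),w2):
  m=(W[...,0]>380)&(W[...,0]<500)&(W[...,1]>290)&(W[...,1]<350)&(W[...,2]>150); print(np.median(W[m],0).round(1), np.percentile(W[m][:,2],[50,90]).round(1),m.sum())
E
```

```text
13.43 [ 34.8  66.  -56.  118.1 -43.5  29.8  47.9] [438.5 338.8 104.1] [-0.2  0.5 -2.2] w 55.7 g 65.03497123718262
[[-0.05, 0.989, -0.137], [0.337, 0.146, 0.93], [0.94, -0.0, -0.341]]
[442.  312.  173.4] [173.4 176.7] 171
[438.6 319.4 176. ] [176.  180.9] 140
```

View pics/side4.png

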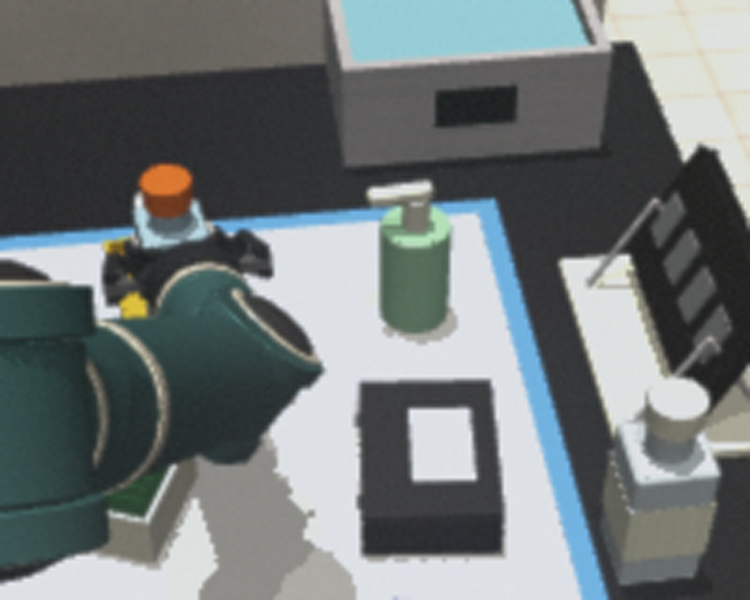

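Emit:
step_arm:
  rows: [1,-0.38,0,0.14,0,0,0,1,-0.66,0,0.24,0,0,0,1,-0.85,0,0.31,0,0,0,1,-0.94,0,0.34,0,0,0,1,-0.94,0,0.34,0,0,0]

```text
clock: 14.15
eef_pos: [437.9, 339.0, 93.5]
tcp_rot: [[-0.049, 0.989, -0.138], [0.337, 0.147, 0.93], [0.94, -0.001, -0.34]]
ft_force: [0.1, -0.6, -1.1]
width: 55.4
grasp_force: 65.2
```

Emit:
step_arm:
  rows: [1,-0.1,0,0.03,0,0,0,1,-0.15,0,0.05,0,0,0,1,-0.2,0,0.07,0,0,0,1,-0.2,0,0.07,0,0,0]

```text
clock: 14.65
eef_pos: [437.7, 339.2, 93.5]
tcp_rot: [[-0.049, 0.989, -0.139], [0.334, 0.148, 0.931], [0.941, -0.0, -0.337]]
ft_force: [-1.8, -8.0, 10.7]
width: 55.4
grasp_force: 66.4
```

Contact with the tray floor. I ease off and open.

Emit:
step_arm:
  rows: [1,0.14,0,-0.05,0,0,0,1,0.14,0,-0.05,0,0,0,0.2,0.14,0,-0.05,0,0,0,-0.4,0.14,0,-0.05,0,0,0,-1,0.14,0,-0.05,0,0,0,-1,0.14,0,-0.05,0,0,0,-1,0.14,0,-0.05,0,0,0]

```text
clock: 15.52
eef_pos: [437.9, 338.9, 92.6]
tcp_rot: [[-0.048, 0.989, -0.138], [0.337, 0.146, 0.93], [0.94, -0.002, -0.341]]
ft_force: [-0.7, 0.8, 0.2]
width: 85.1
grasp_force: 0.0
```

Emit:
step_arm:
  rows: [-1,0,0,-3,0,0,0,-1,0,0,-7,0,0,0,-1,0,0,-12,0,0,0,-1,4.7,0,-13.7,0,0,0,1,9.4,0,-15.4,0,0,0,1,14.1,0,-17.1,0,-0.1,0,1,14.1,0,-17.1,0,-0.28,0,1,14.1,0,-17.1,0,-0.46,0,1,14.1,0,-17.1,0,-0.64,0,1,14.1,0,-17.1,0,-0.82,0,1,14.1,0,-17.1,0,-1.0,0,1,14.1,0,-17.1,0,-1.22,0,1,14.1,0,-17.1,0,-1.22,0,1,14.1,0,-17.1,0,-1.22,0]

```text
clock: 17.27
eef_pos: [454.0, 227.3, 282.9]
tcp_rot: [[-0.148, 0.989, -0.004], [0.989, 0.148, 0.004], [0.004, -0.003, -1.0]]
ft_force: [0.7, -0.5, 1.3]
width: 0.1
grasp_force: 0.0
```

```bash
python3 - <<'E'
from h import *; o=st()
I=[]
for n in("side","top"):
  p,d=r.snapshot(n); W=cloud(n,d); h=cv2.cvtColor(p,cv2.COLOR_RGB2HSV)
  I.append(cv2.resize(p[60:220,180:360] if n=="side" else p[190:290,100:212],(400,356),interpolation=2))
  X,Y,Z=W[...,0],W[...,1],W[...,2]
  b=(X>390)&(X<490)&(Y>270)&(Y<380)
  m=b&(h[...,0]<16)&(h[...,1]>120)&(Z>140); q=W[m]; t=q[q[:,2]>np.percentile(q[:,2],90)-8]
  print(n,"cap",m.sum(),np.median(t,0).round(1),(t.min(0)+t.max(0)).round(1)/2)
  m=b&(Z>110)&(Z<130); 
  if m.sum()>8: print("shoulder",W[m].min(0).round(0),W[m].max(0).round(0),np.median(W[m][:,2]))
cv2.imwrite("pics/c5.png",cv2.hconcat(I)[:,:,::-1])
E
```

```text
17.27 [  6.1  15.  -42.3 105.9  10.9  63.3 -31.6] [454.  227.3 282.9] [ 0.7 -0.5  1.3] w 0.1 g 0.0
[[-0.148, 0.989, -0.004], [0.989, 0.148, 0.004], [0.004, -0.003, -1.0]]
side cap 153 [441.  320.1 164.3] [440.2 322.  163. ]
shoulder [409. 292. 110.] [470. 352. 130.] 121.94795540132398Traceback (most recent call last):
  File "<stdin>", line 8, in <module>
    return _quantile_unchecked(
        a, q, axis, out, overwrite_input, method, keepdims, weights)
    return _ureduce(a,
                    func=_quantile_ureduce_func,
    ...<5 lines>...
                    overwrite_input=overwrite_input,
                    method=method)
    r = func(a, **kwargs)
    result = _quantile(arr,
                       quantiles=q,
    ...<2 lines>...
                       out=out,
                       weights=wgt)
    slices_having_nans = np.isnan(arr[-1, ...])
                                  ~~~^^^^^^^^^
IndexError: index -1 is out of bounds for axis 0 with size 0
```

The side depth puts the bottle shoulder at 122 mm, as expected for an upright bottle in the tray, with the cap at about (440,322) and its top near 163 mm. Pressing the cap.

Emit:
step_arm:
  rows: [1,4.8,0,0,0,0,0,1,9.6,0,0,0,0,0,1,9.6,0,4,0,0,0,1,9.6,0,8,0,0,0,1,9.6,0,10.5,0,0,0,1,9.6,0,11.3,0,0,0,1,9.6,0,11.5,0,0,0]

```text
clock: 18.25
eef_pos: [441.1, 321.7, 168.8]
tcp_rot: [[-0.144, 0.99, -0.002], [0.99, 0.144, 0.003], [0.003, -0.002, -1.0]]
ft_force: [-0.5, 0.2, 0.6]
width: 0.1
grasp_force: 0.0
```

Emit:
step_arm:
  rows: [1,0,0,0.3,0,0,0,1,0,0,0.6,0,0,0,1,0,0,0.8,0,0,0,1,0,0,1.0,0,0,0,1,0,0,1.2,0,0,0,1,0,0,1.4,0,0,0,1,0,0,1.5,0,0,0]

```text
clock: 19.12
eef_pos: [441.0, 323.1, 155.1]
tcp_rot: [[-0.146, 0.989, 0.0], [0.989, 0.146, 0.003], [0.003, 0.001, -1.0]]
ft_force: [-1.0, -1.7, 6.2]
width: 0.2
grasp_force: 3.5
```

Emit:
step_arm:
  rows: [1,0,0,0.1,0,0,0,1,0,0,0.2,0,0,0,1,0,0,0.3,0,0,0,1,0,0,0.35,0,0,0,1,0,0,0.35,0,0,0]

```text
clock: 19.75
eef_pos: [441.9, 324.0, 154.1]
tcp_rot: [[-0.147, 0.989, 0.003], [0.989, 0.147, 0.004], [0.003, 0.004, -1.0]]
ft_force: [-3.8, -4.2, 21.9]
width: -0.1
grasp_force: 11.1
```

Emit:
step_arm:
  rows: [1,0,0,-1,0,0,0,1,0,0,-5,0,0,0,1,0,0,-10,0,0,0,1,-10,0,-13,0,0,0,1,-16,0,-13,0,0,0,1,-20,0,-13,0,0,0,1,-20,0,-13,0,0,0]

```text
clock: 20.62
eef_pos: [470.6, 120.0, 280.0]
tcp_rot: [[-0.14, 0.99, -0.001], [0.99, 0.14, 0.001], [0.001, -0.001, -1.0]]
ft_force: [1.1, -0.2, -0.3]
width: -0.5
grasp_force: 0.0
```

```bash
python3 - <<'E'
from h import *; o=st()
p,d=r.snapshot("side"); W=cloud("side",d); h=cv2.cvtColor(p,cv2.COLOR_RGB2HSV)
X,Y,Z=W[...,0],W[...,1],W[...,2]
b=(X>390)&(X<490)&(Y>270)&(Y<380)
m=b&(h[...,0]<16)&(h[...,1]>120)&(Z>130); q=W[m]; t=q[q[:,2]>np.percentile(q[:,2],90)-6]; print("cap",np.median(t,0))
m=b&(Z>110)&(Z<130);print("shoulder",W[m].min(0),W[m].max(0))
m=(h[...,0]>105)&(h[...,0]<125)&(h[...,1]>150)&(Z>60)&(X>520)&(X<700);print("dish",np.median(W[m],0))
m=(X>575)&(X<680)&(Y>60)&(Y<180)&(Z>40);A=np.c_[W[m][:,:2],np.ones(m.sum())];print("box",np.median(W[m],0),np.linalg.lstsq(A,W[m][:,2],rcond=None)[0])
cv2.imwrite("pics/fin.png",cv2.resize(p,(800,600))[:,:,::-1])
E
```

```text
20.62 [ 18.2  12.2 -41.  109.    8.9  62.1 -18.3] [470.6 120.  280. ] [ 1.1 -0.2 -0.3] w -0.5 g 0.0
[[-0.14, 0.99, -0.001], [0.99, 0.14, 0.001], [0.001, -0.001, -1.0]]
cap [437.63052028 318.89765593 154.76794256]
shoulder [408.97130201 289.21365462 110.15261495] [470.48108268 346.05347881 128.93591166]
dish [ 596.77249223 -129.58025118   86.2510786 ]
box [627.74906066 116.8983498   49.7698588 ] [6.81280487e-03 1.20634761e-05 4.54178372e+01]
```

View pics/fin.png

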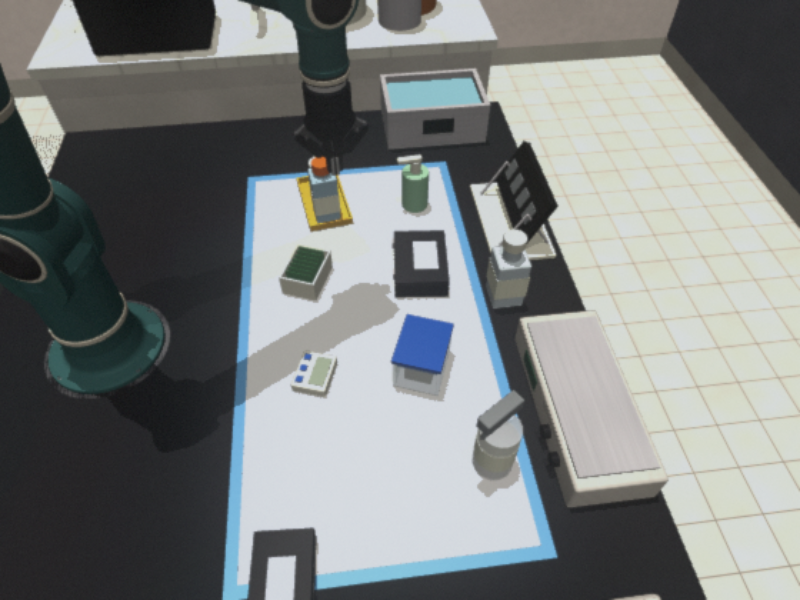

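The bottle stands in the tray with its cap home (about (322,190)), the slide box is shut and level, the dish lid is seated, and the other items have not moved.

```bash
python3 -c "
from bench import r
print(r.job_done())"
```

```text
the job is handed in; nothing more can be done
None
```

I handed the job in at about 21 s: the bottle stands upright in the tray's free half with its cap pressed home, the slide box lid is shut, the dish lid is seated, and nothing else on the bench has visibly moved.

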